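# Power up the plate mixer and hold its pulse key

## Task

Give the plate on the mixer a pulse, using only the closed fingertips. On the outlet block, press down the raised end of the wide rocker until it is fully over, then do the same with the narrow rocker, then press the large round key of the mixer all the way down and keep it down: finish while still holding it. Press none of the mixer's other keys, pick nothing up, and leave the loose things where they are.

Things in the scene. Friction and masses are not known exactly. Their poses are not given: they have to be found in the camera images.
- outlet_block: White outlet block, 140 x 200 x 40 mm (x, y, z), fixed to the worktop, left or right of the robot's centre line, with the mixer on the other side. Origin: centre of its underside; x points away from the robot at yaw 0, z up. Its nearer half carries two black rockers, 100 mm apart along y; which is on which side varies. Two flush round sockets are in its far half.
- master_end (a point): Spot to press on the WIDE rocker (master switch): on its top face, near the raised end. The rocker is a flat black plate 52 mm long (block's x), 44 mm wide, hinged across its middle, 18 mm from the spot and 57 mm above the worktop; its end nearer the robot is raised. The spot starts about 65 mm above the worktop and is at 56 mm when fully over. Grey bezel round it: 45 mm high.
- master_rocker (a joint): Tilt of the wide rocker: 0 = off (near end up), 0.5 rad = fully on (near end down, at its stop). No spring: it stays where it is left; about 3 N at the spot moves it.
- outlet_end (a point): The same spot on the NARROW rocker, 20 mm wide, otherwise with the same shape, length and heights.
- outlet_rocker (a joint): Tilt of the narrow rocker: 0 = off, 0.5 rad = fully on; behaves like the wide one.
- mixer: White plate mixer 170 x 180 mm (x, y), fixed to the worktop. Origin: centre of its underside; x points away from the robot at yaw 0. Its front 70 mm (nearer the robot) is a low deck 45 mm high with three black keys; behind that is a 63 mm high housing with a metal platform and a clear 24-well plate, up to 83 mm high.
- pulse_key_top (a point): Centre of the top of the large round pulse key, 32 mm across, alone in its own round housing (48 mm across, 57 mm above the worktop) on the deck's right-hand half (mixer frame x -50, y -50 mm). Its top is 69 mm above the worktop when up and 61 mm when all the way down.
- pulse_key (a joint): Travel of the round key: 0 = up, 0.008 m = all the way down, at its stop; a spring pushes it back up, with about 1.5 N at the top and 5 N at the bottom.
- bar_key (a joint): Travel (0 to 0.005 m) of the narrow bar-shaped key, 34 x 12 mm, at mixer frame (-50, +18) mm. Its top is 56 mm above the worktop. Not to be pressed.
- square_key (a joint): Travel (0 to 0.005 m) of the small square key, 14 x 14 mm, at mixer frame (-50, +54) mm. Its top is 56 mm above the worktop. Not to be pressed.
- beaker: Loose empty beaker, 64 mm across, 76 mm high, between the two devices. Origin: centre of its foot. Bystander.
- swab_tube: Loose capped swab tube, 95 mm long, 20 mm high, lying between the two devices. Origin: centre of its underside. Bystander.
- bottle: Loose clear reagent bottle, 56 mm across, 105 mm high, at the right. Origin: centre of its foot. Bystander.
- marker: Loose marker pen lying at the right, about 134 mm long, 14 mm high. Origin: centre of its underside. Bystander.
- tape: Loose roll of tape lying flat, 69 mm across, 19 mm high, at the right rear. Origin: centre of its underside. Bystander.

How it is judged:
By the outcome, as a careful person would: the job done as asked, in the order asked, and still so for the second after the job is handed in, while the arm keeps its last pose, push and grip.
It also fails if it takes over 48 s, if anything falls off the work surface, if the arm or the gripper's body presses on something with over 40 N, if the wrist force passes 120 N, or if a joint passes its speed limit or range.

## Robot

A 6-joint arm with a two-finger parallel gripper is mounted at the origin on a cart in front of the work surface, level with it; the furniture and walls round the work are solid. World frame = base frame: x ahead of the robot, y to its left, z up, the work surface at z = 0. Lengths are in m, angles in degrees, forces in N, time in s.
With the tool pointing down it reaches from about 0.35 to 0.875 m from the base axis. Payload 4.2 kg.
Tool frame: the origin (TCP) lies at the very end of the fingers, on their centre line; the grasp point (between the pads) lies behind it (r.grip_point_offset is the z of the grasp point in the tool frame, in m); z points along the fingers, y is the direction in which the jaws open and shut (so a half turn about z gives the same grasp; the last joint's range is limited). The gripper opens to 87 mm and grips with 3 to 60 N. Pads are 19 mm wide; open, the fingers measure 117 mm over their backs; the gripper's body (75 mm by 190 mm) begins 51 mm behind the grasp point.
Start: joints at [86.837, 22.042, 0.453, 0, -68.411, -14.817], TCP at [0.193, 0.594, 0.223] pointing down, gripper open.
Joint ranges: [-179.83, 179.83], [-69.29, 118.12], [-61.27, 80.66], [-181.25, 117.63], [-171.15, -9.14], [-177.46, 177.46]. Speed limits (degrees/s): [159.86, 159.86, 180, 180, 180, 180].

## Interface

Orientations are given as a 3x3 rotation matrix whose columns are the frame's x, y, z axes.
In Python, from station import r, capture, workorder gives the robot as it stands. The module is installed in compiled form; this text tells all that it offers.
- The arm moves only by the shell command python3 -m crank 'ROWS'. ROWS is JSON, a list of rows, each an object with "delta_rot": the turn, a rotation vector about the tool's x, y, z in rad, a list of three; "linear": the shift along the tool's x, y, z in m, a list of three; "gripper": the opening in per cent of the stroke, from 0 (shut) to 100 (fully open). A call has 1 to 10 rows; each row shifts and turns the commanded pose from where the row before left it, along the tool's axes as they then stand; what a row does not reach is not made up. A row lasts 1/8 s, in which the tool goes at most 62.5 mm and 10.7 degrees, less where a joint would pass 70% of its speed; a pose out of reach is approached as far as the arm can. A call is refused whole if a number of a shift passes 0.0625 or a number of a turn 0.188, either way. A call with a gripper value outside its range is refused whole. The fingers move at their own pace and stop on an object; the grip force is fixed at half the most. Time passes only in rows, so rows that do not move let the fingers close. It gives the time, the measured TCP pose, the force and the opening at its end, in the units of the state.
- r.sense(): the state, without advancing time (a new reading comes with each control period).
- capture(name): name is "scene" or "top" or "wrist"; returns a dict with "img" (384x512x3 uint8, blue, green, red), "fx", "fy", "cx", "cy" (pixels), "dist_coeffs" ([k1, k2, p1, p2, k3] as OpenCV has them; the pictures are not rectified), "world_from_camera" (4x4, takes a point from camera to world coordinates). Camera axes: x right, y down, z forward; pixel columns grow to the right and rows downward; lengths in m; the calibration is good to about 2 mm. A picture is of the moment at which its call begins. There is no depth.
- workorder.finish_job(): hands the job in, once; it reports no verdict.
The state is a dict: "time_s": time; "joints": joint angles; "joint_velocities": joint speeds; "effort": joint torques, N m; "tcp_pos": TCP position; "ee_rot": TCP orientation; "wrist_force": force on the tool from outside, world axes, zero at the start; "moment": the same for the moment, N m; "gripper_width": opening from 0.0 (shut) to 1.0 (fully open).
Only numpy, scipy, OpenCV 4.12 (cv2) and the standard library are available. Lean on these libraries where they do the work, as an engineer would, in place of code of your own. Each camera call takes 0.05 s, during which the arm holds its last target.

## Working session

There is one attempt and no reset: what is moved stays moved. The work goes in short steps, Python scripts to look and compute and a shell command to move; the robot and the scene stay as the last step left them, time stands still between calls to the robot, and variables do not carry over. Pictures are saved under pics/ and viewed, and the job is handed in when it is done.

```bash
mkdir -p pics
python3 - <<'E'
from station import r,capture
import cv2,numpy as np
s=r.sense();print({k:np.round(v,3).tolist() for k,v in s.items()}, r.grip_point_offset)
for n in ["scene","top"]:
    c=capture(n);cv2.imwrite(f"pics/{n}0.png",c["img"]);np.savez(f"{n}0.npz",**c)
    print(n,c["fx"],c["dist_coeffs"],np.round(c["world_from_camera"],3).tolist())
E
```

```text
{'time_s': 0.0, 'joints': [86.839, 22.091, 0.379, -0.031, -68.411, -14.816], 'joint_velocities': [-0.074, -0.021, -0.015, -0.038, 0.002, 0.031], 'effort': [0.001, -39.067, 18.74, 4.22, 0.011, -0.0], 'tcp_pos': [0.193, 0.594, 0.221], 'ee_rot': [[0.951, -0.309, -0.001], [-0.309, -0.951, -0.002], [0.0, 0.002, -1.0]], 'wrist_force': [-0.765, -0.162, -0.367], 'moment': [-0.005, -0.028, 0.031], 'gripper_width': 1.002} -0.0187
scene 497.27431284468287 [-0.08715097  0.          0.          0.          0.        ] [[0.674, -0.466, 0.574, -0.253], [-0.739, -0.438, 0.512, -0.82], [0.013, -0.769, -0.639, 1.007], [0.0, 0.0, 0.0, 1.0]]
top 403.89135712125267 [-0.0117928  0.         0.         0.         0.       ] [[-0.009, -0.995, 0.099, 0.488], [-1.0, 0.009, -0.002, -0.079], [0.001, -0.099, -0.995, 1.189], [0.0, 0.0, 0.0, 1.0]]
```

View pics/top0.png

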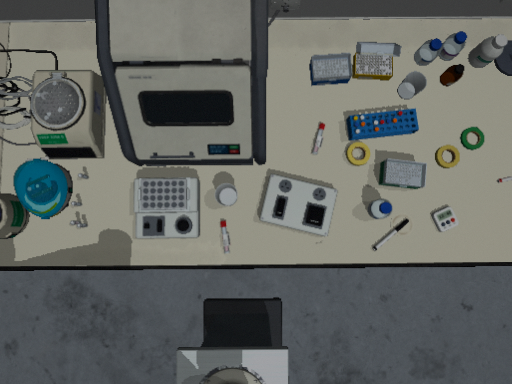

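View pics/scene0.png

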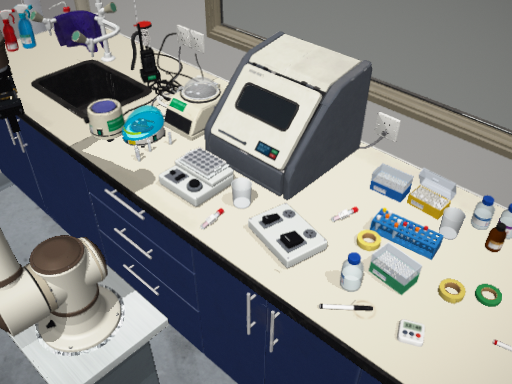

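Run:
```python
import cv2,numpy as np
t=cv2.imread("pics/top0.png");s=cv2.imread("pics/scene0.png")
a=cv2.resize(t[160:250,125:205],None,fx=5,fy=5,interpolation=cv2.INTER_CUBIC)
b=cv2.resize(t[160:250,255:345],None,fx=4.4,fy=5,interpolation=cv2.INTER_CUBIC)
cv2.imwrite("pics/crop_top.png",np.hstack([a[:450],b[:450,:396]]))
```

```text
(no output)
```

View pics/crop_top.png

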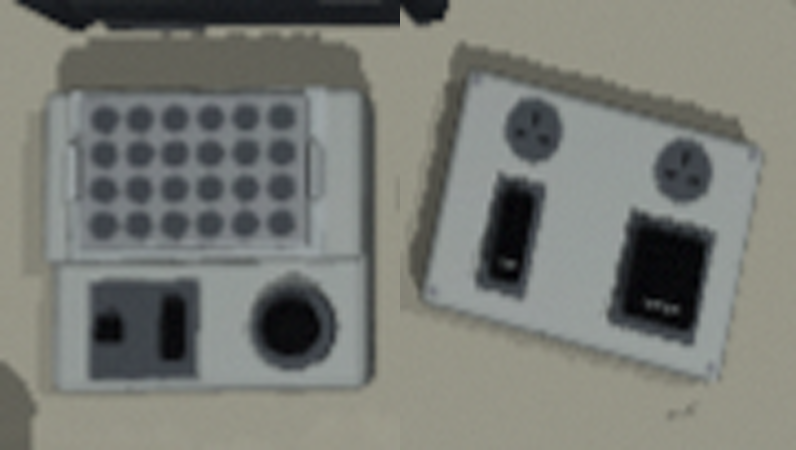

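```bash
cat > h.py <<'E'
import cv2,numpy as np
def load(n): return dict(np.load(n))
def ray(c,uv,z):
    K=np.array([[c["fx"],0,c["cx"]],[0,c["fy"],c["cy"]],[0,0,1]],float)
    p=cv2.undistortPoints(np.array(uv,float).reshape(-1,1,2),K,c["dist_coeffs"]).reshape(-1,2)
    T=c["world_from_camera"];d=np.c_[p,np.ones(len(p))]@T[:3,:3].T;o=T[:3,3]
    return o+d*((z-o[2])/d[:,2])[:,None]
E
python3 - <<'E'
from h import *
c=load("top0.npz");g=cv2.cvtColor(c["img"],cv2.COLOR_BGR2GRAY)
# dark blobs
for name,(x0,x1,y0,y1),z in [("block",(268,332,182,230),.057),("mixer",(138,198,212,238),.069)]:
  for th in (40,55):
    m=np.zeros_like(g);m[y0:y1,x0:x1]=(g[y0:y1,x0:x1]<th)*255
    n,l,st,ce=cv2.connectedComponentsWithStats(m)
    for i in range(1,n):
        if st[i,4]>15:
            cnt=cv2.findContours((l==i).astype(np.uint8),0,2)[0][0]
            w=ray(c,cnt.reshape(-1,2),z)[:,:2].astype(np.float32)
            print(name,th,st[i].tolist(),ce[i].round(1),"world",ray(c,[ce[i]],z)[0].round(4),"rect",[np.round(q,3) for q in cv2.minAreaRect(w)])
# block outline: white-ish low-saturation
hsv=cv2.cvtColor(c["img"],cv2.COLOR_BGR2HSV)
print(hsv[225,290],hsv[200,300],hsv[185,300],hsv[240,300],hsv[228,195],hsv[214,147])
E
```

```text
block 40 [274, 197, 12, 20, 144] [279.6 206.4] world [ 0.5517 -0.1366  0.057 ] rect [array([ 0.552, -0.136]), array([0.024, 0.053]), np.float64(75.27)]
block 40 [305, 205, 19, 21, 305] [314.2 214.6] world [ 0.5278 -0.2332  0.057 ] rect [array([ 0.527, -0.232]), array([0.049, 0.053]), np.float64(77.33)]
block 55 [274, 196, 12, 21, 173] [279.5 206.1] world [ 0.5524 -0.1363  0.057 ] rect [array([ 0.553, -0.136]), array([0.026, 0.057]), np.float64(75.276)]
block 55 [304, 203, 21, 23, 348] [313.9 214.4] world [ 0.5283 -0.2324  0.057 ] rect [array([ 0.528, -0.233]), array([0.051, 0.057]), np.float64(75.463)]
mixer 40 [157, 219, 5, 13, 62] [159.  225.3] world [0.5017 0.1977 0.069 ] rect [array([0.502, 0.198]), array([0.033, 0.011]), np.float64(0.864)]
mixer 40 [177, 219, 12, 12, 116] [182.5 224.6] world [0.5029 0.1328 0.069 ] rect [array([0.503, 0.133]), array([0.031, 0.03 ]), np.float64(89.525)]
mixer 40 [144, 223, 6, 6, 31] [146.4 225.5] world [0.5013 0.2326 0.069 ] rect [array([0.501, 0.232]), array([0.014, 0.014]), np.float64(89.536)]
mixer 55 [156, 218, 7, 15, 85] [159.1 225. ] world [0.5025 0.1976 0.069 ] rect [array([0.503, 0.198]), array([0.039, 0.017]), np.float64(0.85)]
mixer 55 [176, 218, 13, 14, 138] [182.3 224.4] world [0.5035 0.1334 0.069 ] rect [array([0.503, 0.134]), array([0.036, 0.033]), np.float64(19.048)]
mixer 55 [144, 221, 6, 8, 41] [146.5 225. ] world [0.5026 0.2324 0.069 ] rect [array([0.504, 0.232]), array([0.019, 0.014]), np.float64(1.03)]
[ 84   8 156] [ 80  10 155] [ 77  12 154] [ 28  25 150] [ 78   8 155] [ 81  12 152]
```

```bash
python3 -m crank '[{"delta_rot":[0,0,-0.07],"linear":[0,0,0],"gripper":0},{"delta_rot":[0,0,0],"linear":[0.0315,0.045,0],"gripper":0},{"delta_rot":[0,0,0],"linear":[0.0315,0.045,0],"gripper":0},{"delta_rot":[0,0,0],"linear":[0.0315,0.045,0],"gripper":0},{"delta_rot":[0,0,0],"linear":[0.0315,0.045,0],"gripper":0},{"delta_rot":[0,0,0],"linear":[0.0315,0.045,0],"gripper":0},{"delta_rot":[0,0,0],"linear":[0.0315,0.045,0],"gripper":0},{"delta_rot":[0,0,0],"linear":[0.0315,0.045,0],"gripper":0},{"delta_rot":[0,0,0],"linear":[0.0315,0.045,0],"gripper":0},{"delta_rot":[0,0,0],"linear":[0.0315,0.045,0],"gripper":0}]'
```

```text
time_s: 1.35
tcp_pos: [0.3703, 0.1312, 0.2226]
ee_rot: [[0.971, -0.241, 0.0], [-0.241, -0.971, 0.0], [0.0, -0.0, -1.0]]
wrist_force: [0.8, 0.9, 0.3]
gripper_width: 0.023
```

```bash
python3 -m crank '[{"delta_rot":[0,0,0],"linear":[0.0315,0.045,0],"gripper":0},{"delta_rot":[0,0,0],"linear":[0.0315,0.045,0],"gripper":0},{"delta_rot":[0,0,0],"linear":[0.0315,0.045,0],"gripper":0},{"delta_rot":[0,0,0],"linear":[0.0315,0.045,0],"gripper":0},{"delta_rot":[0,0,0],"linear":[0.0315,0.045,0],"gripper":0},{"delta_rot":[0,0,0],"linear":[0.0315,0.045,0],"gripper":0},{"delta_rot":[0,0,0],"linear":[0.0315,0.045,0],"gripper":0},{"delta_rot":[0,0,0],"linear":[0,0,0.05],"gripper":0},{"delta_rot":[0,0,0],"linear":[0,0,0.03],"gripper":0},{"delta_rot":[0,0,0],"linear":[0,0,0],"gripper":0}]'
python3 - <<'E'
from station import r,capture
import cv2,numpy as np
print(r.sense()["tcp_pos"],r.sense()["wrist_force"],r.sense()["gripper_width"])
for n in ["scene","wrist"]:
    c=capture(n);cv2.imwrite(f"pics/{n}1.png",c["img"]);np.savez(f"{n}1.npz",**c)
im=cv2.imread("pics/scene1.png")[170:290,220:350]
cv2.imwrite("pics/scene1c.png",cv2.resize(im,None,fx=4.5,fy=4.5,interpolation=cv2.INTER_CUBIC))
E
```

```text
time_s: 2.6
tcp_pos: [0.5061, -0.2257, 0.1398]
ee_rot: [[0.97, -0.242, -0.007], [-0.242, -0.97, 0.001], [-0.007, 0.0, -1.0]]
wrist_force: [-0.2, 0.7, -0.2]
gripper_width: 0.003
[ 0.50607046 -0.22572787  0.13975873] [-0.23826627  0.73291545 -0.20353053] 0.003493261894524446
```

View pics/scene1c.png

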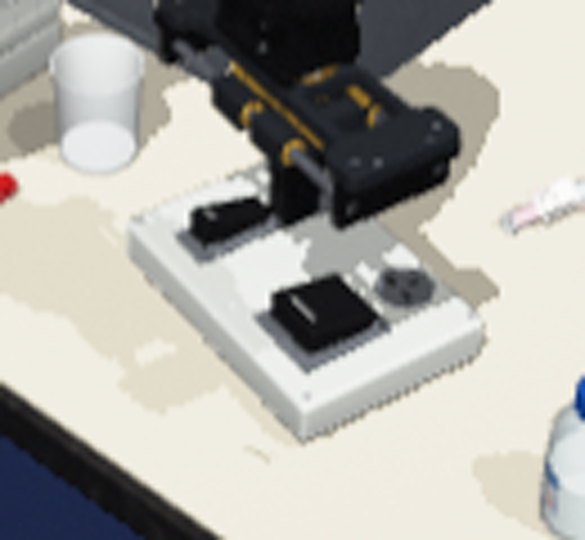

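View pics/wrist1.png

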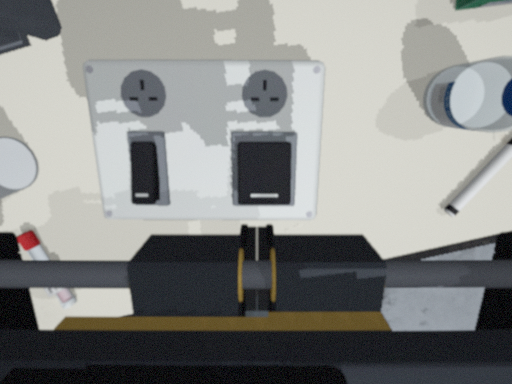

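Run:
```python
from h import *
c=load("wrist1.npz");print(np.round(c["world_from_camera"],3).tolist())
T=np.linalg.inv(c["world_from_camera"])
g=cv2.cvtColor(c["img"],cv2.COLOR_BGR2GRAY)
m=np.zeros_like(g);m[125:215,120:310]=(g[125:215,120:310]<40)*255
n,l,st,ce=cv2.connectedComponentsWithStats(m)
for i in range(1,n):
  if st[i,4]>300:
    w=ray(c,cv2.findContours((l==i).astype(np.uint8),0,2)[0][0].reshape(-1,2),.057)[:,:2].astype(np.float32)
    print(st[i],ray(c,[ce[i]],.057)[0].round(4),cv2.minAreaRect(w))
# raised-end white marks (rows ~195)
print("marks at .065:",ray(c,[[264,195],[142,195]],.065).round(4))
```

```text
[[-0.241, -0.932, -0.272, 0.584], [-0.97, 0.232, 0.067, -0.243], [0.001, 0.28, -0.96, 0.305], [0.0, 0.0, 0.0, 1.0]]
[ 132  143   27   60 1052] [ 0.5535 -0.1409  0.057 ] ((0.5524742007255554, -0.1404866725206375), (0.021342486143112183, 0.05144891142845154), 71.09510040283203)
marks at .065: [[ 0.5128 -0.2323  0.065 ]
 [ 0.537  -0.1352  0.065 ]]
```

```bash
python3 -m crank '[{"delta_rot":[0,0,0],"linear":[0.004,0.0025,0.03],"gripper":0},{"delta_rot":[0,0,0],"linear":[0,0,0.03],"gripper":0},{"delta_rot":[0,0,0],"linear":[0,0,0.008],"gripper":0},{"delta_rot":[0,0,0],"linear":[0,0,0.004],"gripper":0},{"delta_rot":[0,0,0],"linear":[0,0,0.003],"gripper":0},{"delta_rot":[0,0,0],"linear":[0,0,0],"gripper":0}]'
```

```text
time_s: 3.45
tcp_pos: [0.5119, -0.2294, 0.0683]
ee_rot: [[0.97, -0.241, 0.001], [-0.241, -0.97, -0.0], [0.001, -0.0, -1.0]]
wrist_force: [0.6, 0.4, -0.6]
gripper_width: 0.003
```

```bash
python3 -m crank '[{"delta_rot":[0,0,0],"linear":[-0.003,0,0],"gripper":0},{"delta_rot":[0,0,0],"linear":[0,0,0.003],"gripper":0},{"delta_rot":[0,0,0],"linear":[0,0,0.003],"gripper":0},{"delta_rot":[0,0,0],"linear":[0,0,0.003],"gripper":0},{"delta_rot":[0,0,0],"linear":[0,0,0],"gripper":0}]'
```

```text
time_s: 4.08
tcp_pos: [0.5076, -0.2284, 0.0583]
ee_rot: [[0.97, -0.242, -0.002], [-0.242, -0.97, 0.0], [-0.002, 0.0, -1.0]]
wrist_force: [-3.8, 0.8, 4.0]
gripper_width: 0.008
```

```bash
python3 -m crank '[{"delta_rot":[0,0,0],"linear":[0,0,0.002],"gripper":0},{"delta_rot":[0,0,0],"linear":[0,0,0.001],"gripper":0},{"delta_rot":[0,0,0],"linear":[0,0,0],"gripper":0}]'
```

```text
time_s: 4.45
tcp_pos: [0.5076, -0.2285, 0.0577]
ee_rot: [[0.971, -0.241, -0.002], [-0.241, -0.971, -0.0], [-0.002, 0.001, -1.0]]
wrist_force: [-8.0, 5.5, 17.9]
gripper_width: 0.007
```

```bash
python3 -m crank '[{"delta_rot":[0,0,0],"linear":[0,0,-0.01],"gripper":0},{"delta_rot":[0,0,0],"linear":[0,0,-0.035],"gripper":0},{"delta_rot":[0,0,0],"linear":[0,-0.049,0],"gripper":0},{"delta_rot":[0,0,0],"linear":[0,-0.049,0],"gripper":0},{"delta_rot":[0,0,0],"linear":[0,0,0],"gripper":0},{"delta_rot":[0,0,0],"linear":[0,0,0],"gripper":0}]'
python3 - <<'E'
from station import r,capture
import cv2,numpy as np
print(r.sense()["tcp_pos"])
o=[]
c=capture("wrist");np.savez("wrist2.npz",**c);cv2.imwrite("pics/wrist2.png",c["img"])
im=capture("scene")["img"][170:290,220:350]
cv2.imwrite("pics/scene2c.png",cv2.resize(im,None,fx=4.5,fy=4.5,interpolation=cv2.INTER_CUBIC))
E
```

```text
time_s: 5.2
tcp_pos: [0.5326, -0.1334, 0.1004]
ee_rot: [[0.971, -0.241, 0.001], [-0.241, -0.971, -0.0], [0.001, -0.0, -1.0]]
wrist_force: [0.8, 0.2, -0.3]
gripper_width: 0.009
[ 0.53264761 -0.13336147  0.10038338]
```

View pics/scene2c.png

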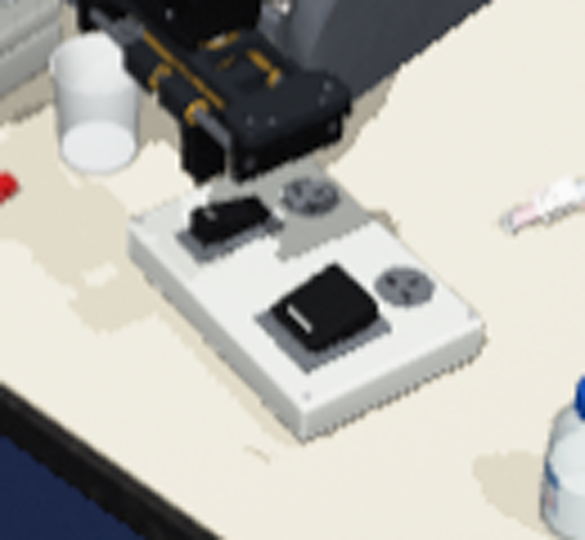

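View pics/wrist2.png

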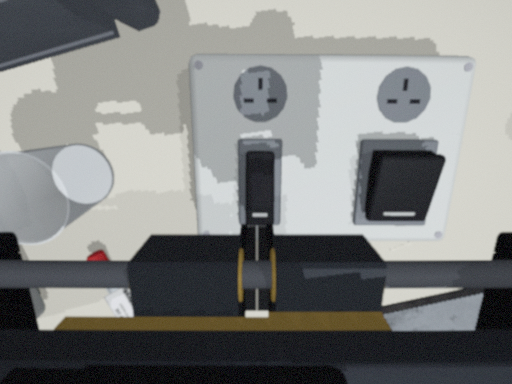

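The wide rocker is over: its far end is now raised in both views. The fingertips line up with the narrow rocker, at about column 260 in the wrist image against 257 for the fingertips.

```bash
python3 -m crank '[{"delta_rot":[0,0,0],"linear":[-0.0005,0,0.022],"gripper":0},{"delta_rot":[0,0,0],"linear":[0,0,0.01],"gripper":0},{"delta_rot":[0,0,0],"linear":[0,0,0.003],"gripper":0},{"delta_rot":[0,0,0],"linear":[0,0,0.003],"gripper":0},{"delta_rot":[0,0,0],"linear":[0,0,0.003],"gripper":0},{"delta_rot":[0,0,0],"linear":[0,0,0.002],"gripper":0},{"delta_rot":[0,0,0],"linear":[0,0,0],"gripper":0}]'
```

```text
time_s: 6.18
tcp_pos: [0.5314, -0.1335, 0.0582]
ee_rot: [[0.97, -0.241, -0.0], [-0.241, -0.97, -0.0], [-0.0, 0.0, -1.0]]
wrist_force: [-3.2, -0.5, 4.6]
gripper_width: 0.006
```

```bash
python3 -m crank '[{"delta_rot":[0,0,0],"linear":[0,0,0.002],"gripper":0},{"delta_rot":[0,0,0],"linear":[0,0,0.001],"gripper":0},{"delta_rot":[0,0,0],"linear":[0,0,0],"gripper":0}]'
```

```text
time_s: 6.55
tcp_pos: [0.5315, -0.1335, 0.0576]
ee_rot: [[0.971, -0.24, 0.0], [-0.24, -0.971, -0.001], [0.0, 0.001, -1.0]]
wrist_force: [-8.1, 2.5, 19.4]
gripper_width: 0.005
```

```bash
python3 -m crank '[{"delta_rot":[0,0,0],"linear":[0,0,-0.01],"gripper":0},{"delta_rot":[0,0,0],"linear":[0,0,-0.05],"gripper":0},{"delta_rot":[0,0,0],"linear":[0,0,-0.04],"gripper":0},{"delta_rot":[0,0,0],"linear":[-0.0153,-0.042,0],"gripper":0},{"delta_rot":[0,0,0],"linear":[-0.0153,-0.042,0],"gripper":0},{"delta_rot":[0,0,0],"linear":[-0.0153,-0.042,0],"gripper":0},{"delta_rot":[0,0,0],"linear":[-0.0153,-0.042,0],"gripper":0},{"delta_rot":[0,0,0],"linear":[-0.0153,-0.042,0],"gripper":0},{"delta_rot":[0,0,0],"linear":[-0.0153,-0.042,0],"gripper":0},{"delta_rot":[0,0,0],"linear":[0,0,0],"gripper":0}]'
python3 - <<'E'
from station import r,capture
from h import *
print(r.sense()["tcp_pos"])
c=capture("wrist");np.savez("wrist3.npz",**c);cv2.imwrite("pics/wrist3.png",c["img"])
im=capture("scene")["img"][130:290,150:350]
cv2.imwrite("pics/scene3c.png",cv2.resize(im,None,fx=3.7,fy=3.7,interpolation=cv2.INTER_CUBIC))
E
```

```text
time_s: 7.8
tcp_pos: [0.504, 0.1364, 0.1548]
ee_rot: [[0.971, -0.237, 0.002], [-0.237, -0.971, 0.001], [0.002, -0.002, -1.0]]
wrist_force: [0.1, -0.2, -0.8]
gripper_width: 0.011
[0.50395786 0.13637072 0.15478789]
```

View pics/scene3c.png

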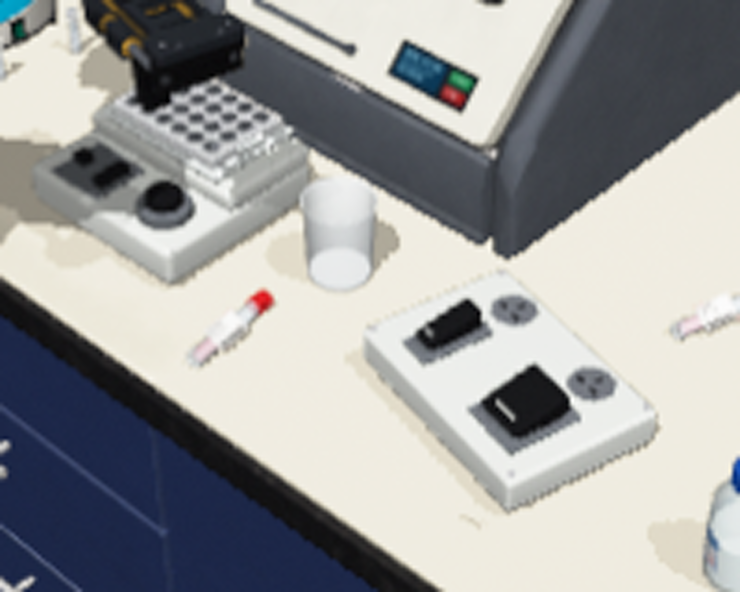

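View pics/wrist3.png

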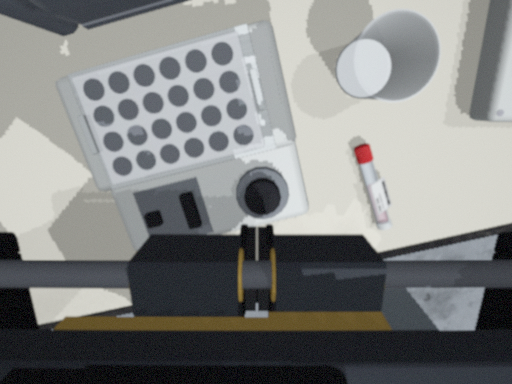

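Run:
```python
from h import *
c=load("wrist3.npz");g=cv2.cvtColor(c["img"],cv2.COLOR_BGR2GRAY)
m=np.zeros_like(g);m[165:222,235:292]=(g[165:222,235:292]<40)*255
n,l,st,ce=cv2.connectedComponentsWithStats(m);i=1+st[1:,4].argmax()
cnt=cv2.findContours((l==i).astype(np.uint8),0,2)[0][0]
print(st[i],cv2.minEnclosingCircle(cnt),ray(c,[ce[i]],.066),ray(c,[[263,196]],.069))
```

```text
[245 179  32  35 526] ((261.74359130859375, 196.0128173828125), 17.637157440185547) [[0.50624599 0.13761305 0.066     ]] [[0.50612873 0.13168567 0.069     ]]
```

```bash
python3 -m crank '[{"delta_rot":[0,0,0],"linear":[0.001,0.003,0.03],"gripper":0},{"delta_rot":[0,0,0],"linear":[0,0,0.035],"gripper":0},{"delta_rot":[0,0,0],"linear":[0,0,0.012],"gripper":0},{"delta_rot":[0,0,0],"linear":[0,0,0],"gripper":0},{"delta_rot":[0,0,0],"linear":[0,0,0],"gripper":0}]'
python3 - <<'E'
from station import r,capture
from h import *
im=capture("scene")["img"][130:230,150:270]
cv2.imwrite("pics/scene4c.png",cv2.resize(im,None,fx=5,fy=5,interpolation=cv2.INTER_CUBIC))
E
```

```text
time_s: 8.52
tcp_pos: [0.5048, 0.1304, 0.0788]
ee_rot: [[0.97, -0.241, 0.002], [-0.242, -0.97, 0.001], [0.002, -0.002, -1.0]]
wrist_force: [0.3, -0.0, -0.3]
gripper_width: 0.004
```

View pics/scene4c.png

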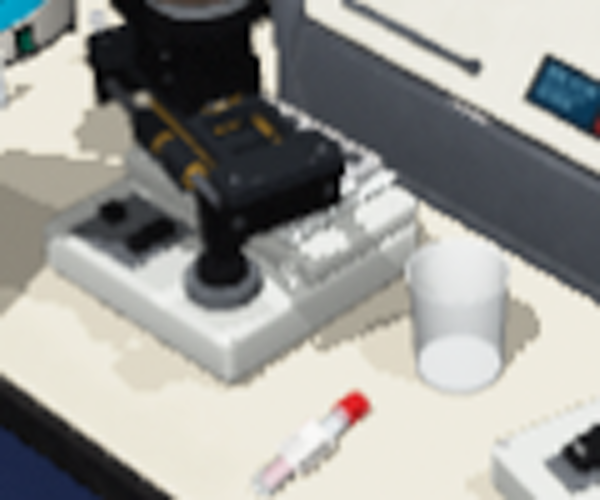

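```bash
python3 -m crank '[{"delta_rot":[0,0,0],"linear":[0,-0.002,0.006],"gripper":0},{"delta_rot":[0,0,0],"linear":[0,0,0.004],"gripper":0},{"delta_rot":[0,0,0],"linear":[0,0,0.004],"gripper":0},{"delta_rot":[0,0,0],"linear":[0,0,0.004],"gripper":0},{"delta_rot":[0,0,0],"linear":[0,0,0],"gripper":0}]'
```

```text
time_s: 9.2
tcp_pos: [0.5046, 0.1325, 0.0613]
ee_rot: [[0.971, -0.24, 0.001], [-0.24, -0.971, 0.0], [0.001, -0.0, -1.0]]
wrist_force: [-4.4, 1.7, 13.6]
gripper_width: 0.004
```

```bash
python3 -m crank '[{"delta_rot":[0,0,0],"linear":[0,0,0.001],"gripper":0},{"delta_rot":[0,0,0],"linear":[0,0,0],"gripper":0},{"delta_rot":[0,0,0],"linear":[0,0,0],"gripper":0},{"delta_rot":[0,0,0],"linear":[0,0,0],"gripper":0}]'
python3 - <<'E'
from station import r,capture
from h import *
im=capture("scene")["img"][130:290,150:350]
cv2.imwrite("pics/scene5c.png",cv2.resize(im,None,fx=3.7,fy=3.7,interpolation=cv2.INTER_CUBIC))
print(r.sense()["tcp_pos"],r.sense()["wrist_force"])
E
```

```text
time_s: 9.7
tcp_pos: [0.5047, 0.1326, 0.0612]
ee_rot: [[0.971, -0.24, 0.002], [-0.24, -0.971, 0.0], [0.002, -0.001, -1.0]]
wrist_force: [-5.9, 0.8, 17.6]
gripper_width: 0.005
[0.50468997 0.13256002 0.06116542] [-6.16616993  1.45485927 19.40358606]
```

View pics/scene5c.png

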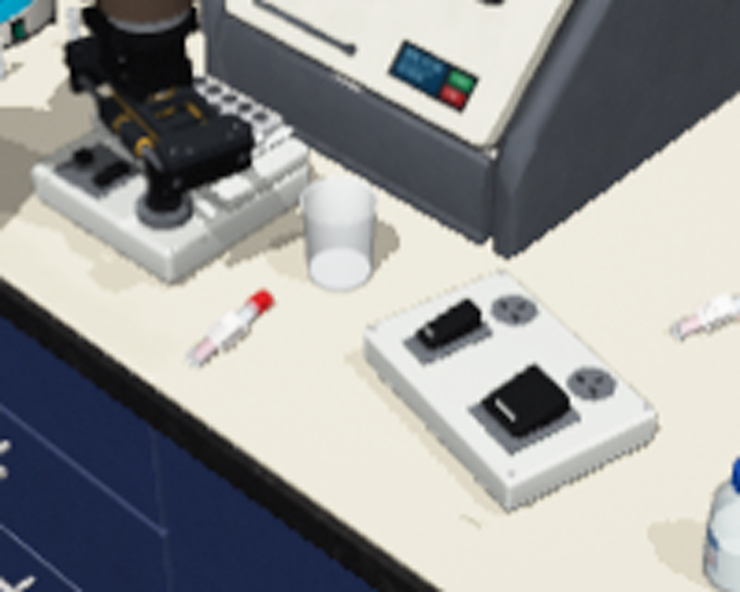

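The last picture shows both rockers over, with their far ends raised. The fingertips are on the round key at z = 0.061 m with about 18 N, and the beaker and swab tube have not moved.

```bash
python3 -c "from station import workorder; print(workorder.finish_job())"
```

```text
the job is handed in; nothing more can be done
None
```

I pressed the wide rocker over, then the narrow one, then pressed the round pulse key to its stop. I handed the job in at about 9.7 s with the key still held down, using only the closed fingertips.

- **Rockers:** each reached a firm stop at a fingertip height of about 58 mm, with 18 N on the wide rocker and 19 N on the narrow one. The last picture shows both with their far ends raised.
- **Pulse key:** it is held at a fingertip height of 61.2 mm, which matches fully down, with about 18–19 N.
- **Other keys:** I saw no contact with the bar or square key. They were checked only by eye and by the fingertip position.
- **Loose things:** the beaker and swab tube look unmoved in the last picture. The arm never went near the marker or the tape. At the wide rocker the gripper body came nearer the bottle but stayed above its height. These three were not checked in the final picture.
- **Disagreement:** the top and wrist cameras differed by about 3–4 mm on the narrow rocker and up to about 5 mm on the key. I aimed at or close to the average, and the stop heights came out as expected.

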